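# Release the eccentric cam, then push the loading slide home

## Task

Bring the wooden blank up to the drill guide of the yellow bench jig. First push the red-knobbed lever round with the fingertips until the steel eccentric cam is at its low point towards the slide, with the lever pointing straight along the jig over the white line; only then push the slide forward by its blue plate until it is fully home against its stop. Only push: lift nothing, leave the blank lying in the slide and the jar, turned wooden knob and steel collar where they stand, and finish with the robot clear.

Things in the scene. Friction and masses are not known exactly. Their poses are not given: they have to be found in the camera images.
- fixture: Yellow jig fixed to the bench, base plate 275 x 130 x 12 mm. Origin on the bench surface; z up; in its own frame the plate spans x -110 to +165, y -65 to +65 mm. Its +x is the slide's forward direction (away from the robot, turned up to 0.35 rad). White index line on the centre line at x 139 to 161 mm. Cam pivot at x 60, y 0. Yellow guide cheek with brass bush at x 5, y -40: 38 x 10 mm, top at 62 mm.
- cam (a joint): Cam angle about its upright pivot, rad = direction of the lever in the jig's frame: 0 = low point faces the slide, lever along the jig's +x over the white line; positive = lever swung counter-clockwise from above, to the jig's +y. Starts 1.3 to 1.9; range -0.8 to 2.3; no click or stop at 0. Stays where left; friction 0.12 N m (2 N at lever_grip). Off 0 the cam blocks the slide's nose.
- lever_grip (a point): Point on the lever's centre line, 62 mm from the pivot, 52 mm above the bench. The lever is a dark bar 12 mm wide, 44 to 60 mm above the bench, reaching 86 mm from the pivot; a red ball of 24 mm diameter sits at 88 mm, its centre 56 mm above the bench.
- cam_pivot (a point): Point on the cam's pivot axis, 52 mm above the bench. The cam is a steel disc of radius 35 mm, 21 to 38 mm above the bench, its centre 18 mm from the pivot in the lever's direction. A dark hub of radius 13 mm on the pivot rises to 64 mm above the bench.
- slide (a joint): Travel of the loading slide along the jig's +x, m: 0 = fully back, as it starts; 0.037 = fully home against its stop. Friction about 2.5 N, no spring; stays where left. At the cam's start angles it would jam against the cam part way.
- push_face (a point): Centre of the rear face (towards jig -x) of the slide's upright blue push plate, 47 mm above the bench. The plate is 60 mm wide, 10 mm thick, from 19 to 75 mm above the bench. At slide = 0 this face lies at jig x = -70 mm.
- slide_seat (a point): Centre of the floor of the slide's aluminium cradle, 20 mm above the bench, where the blank lies; it moves with the slide. Cradle side walls reach 34 mm above the bench; the cradle is 44 mm wide; the front of the slide's nose is 35 mm ahead of this point.
- blank: Loose wooden blank, 52 x 22 x 22 mm, red line round its middle, lying lengthwise in the slide's cradle with about 2 mm play; origin at the centre of its underside.
- jar: Bystander: clear jar with red lid, 66 mm diameter, 85 mm tall, loose; origin at the centre of its underside.
- turned_knob: Bystander: turned wooden knob, foot 44 mm diameter, 70 mm tall, loose; origin at the centre of its underside.
- collar: Bystander: steel shaft collar, 50 mm outside, 26 mm bore, 22 mm tall, lying flat, loose; origin at the centre of its underside.

How it is judged:
On the way, in this order (a step that is already met when the one before it is completed fails the run):
1. the cam is turned to its low point (within 0.35 rad) with the slide still back (value of joint cam between -0.35 and 0.35 rad and value of joint slide below 0.01 m), for 0.2 s.
2. the slide is pushed fully home (value of joint slide above 0.034 m and value of joint cam between -0.35 and 0.35 rad), for 0.2 s.
At the end, for the whole second after the job is handed in: The slide is within 3 mm of its stop, the cam within 0.35 rad of its low point, the blank lies in the cradle (within 12 mm of its seat), and the three bystanders are within 20 mm of where they stood (all of step 2 and velocity of joint slide below 0.01 m/s and distance between blank and slide_seat below 0.012 m and distance of each of jar, turned_knob, collar from where it was at the start of the episode below 0.02 m); the robot touches nothing.
It fails at once if the slide is pushed forward (over 10 mm) while the cam is not at its low point (over 0.4 rad off) (value of joint slide above 0.01 m and not (value of joint cam between -0.4 and 0.4 rad)).
It fails at once if the blank is lifted or knocked out of the slide (distance between blank and slide_seat above 0.015 m).
It fails at once if the jar is moved or lifted (over 20 mm) (distance of jar from where it was at the start of the episode above 0.02 m).
It fails at once if the turned knob is moved or lifted (over 20 mm) (distance of turned_knob from where it was at the start of the episode above 0.02 m).
It fails at once if the collar is moved or lifted (over 20 mm) (distance of collar from where it was at the start of the episode above 0.02 m).
It also fails if it takes over 42 s, if anything falls off the work surface, if the arm or the gripper's body presses on something with over 40 N, if the wrist force passes 120 N, or if a joint passes its speed limit or range.

## Robot

A 7-joint arm with a two-finger parallel gripper is mounted at the origin on the work surface. World frame = base frame: x ahead of the robot, y to its left, z up, the work surface at z = 0. Lengths are in m, angles in rad, forces in N, time in s.
With the tool pointing down it reaches from about 0.4 to 0.9 m from the base axis. Payload 5.5 kg.
Tool frame: the origin (TCP) lies at the centre of the arm's flange, where the gripper is bolted on; the fingertips stand 173 mm ahead of it and the grasp point (between the pads) lies 155 mm ahead of it (tips_ahead is the distance from the TCP to the fingertips, in m); z points along the fingers, y is the direction in which the jaws open and shut (so a half turn about z gives the same grasp; the last joint's range is limited). The gripper opens to 85 mm and grips with 20 to 120 N. Pads are 22 mm wide; open, the fingers measure 114 mm over their backs; the gripper's body (76 mm by 85 mm) begins 54 mm behind the grasp point. The pads swing forward as they close: fully open they stand 13 mm farther back than shut.
Start: joints at [-0.885, 0.501, -0.427, 1.55, 0.221, 1.138, -0.21], TCP at [0.267, 0.593, 0.405] pointing down, gripper open.
Joint ranges: [-2.88, 2.88], [-0.31, 2.03], [-1.54, 1.56], [0.2, 2.42], [-1.41, 4.55], [0.19, 2.02], [-2.57, 2.57]. Speed limits (rad/s): [2.57, 2.57, 3.14, 3.14, 3.14, 3.14, 3.14].

## Interface

Orientations are given as [roll, pitch, yaw] about the fixed x, y, z axes, in that order (R = Rz(yaw) Ry(pitch) Rx(roll)).
In Python, from cell import reach, movel, move_joints, move_gripper, dwell, ik, state, read_camera, camera_info, PlanningError, hand_in, tips_ahead gives the robot as it stands. Calls block until the motion is done:
- reach(position, orientation): joint-space move of the TCP to a pose.
- movel(position, ori=None, speed=0.15): straight line of the TCP; ori=None keeps the orientation; speed is the mean speed in m/s.
- move_joints(angles): joint-space move.
- move_gripper(opening, grasp_force=None): finger opening in m; grasp_force is the grip in N (None keeps the last); returns when the fingers have stopped.
- dwell(seconds).
- ik(position, orientation): joint angles nearest the present ones, or None.
- state(): the state.
- read_camera(name): name is "side" or "top"; returns the picture (420x560x3 uint8, red, green, blue); there is no depth.
- camera_info(name): a dict with "intrinsics" (3x3 intrinsics, pixels), "dist" ([k1, k2, p1, p2, k3] as OpenCV has them; the pictures are not rectified), "R" (3x3) and "t" (3): a world point X has camera coordinates R X + t. Camera axes: x right, y down, z forward; pixel columns grow to the right and rows downward; lengths in m; the calibration is good to about 2 mm. A picture is of the moment at which its call begins. camera_info takes no time and is no camera call.
A pose or a line that the arm cannot do raises PlanningError and nothing moves.
- hand_in(): hands the job in, once; it reports no verdict.
The state is a dict: "time": time; "joints": joint angles; "joint_velocities": joint speeds; "joint_efforts": joint torques, N m; "eef_pos": TCP position; "tool_rot": TCP orientation; "contact_force": force on the tool from outside, world axes, zero at the start; "ft_torque": the same for the moment, N m; "finger_gap": finger opening in m.
Only numpy, scipy, OpenCV 4.12 (cv2) and the standard library are available. Lean on these libraries where they do the work, as an engineer would, in place of code of your own. Each camera call takes 0.05 s, during which the arm holds its last target.

## Working session

There is one attempt and no reset: what is moved stays moved. The work goes in short steps, each a Python script; the robot and the scene stay as the last script left them, time stands still between calls to the robot, and variables do not carry over. Pictures are saved under pics/ and viewed, and the job is handed in when it is done.

```bash
mkdir -p pics; ls; python3 - <<'E'
from cell import *
import cv2
for n in ("side","top"):
    cv2.imwrite(f"pics/{n}0.png",read_camera(n)[:,:,::-1]); c=camera_info(n); print(n,c)
s=state(); print(s["time"],s["eef_pos"],s["tool_rot"],s["finger_gap"],tips_ahead)
E
```

```text
pics
side {'intrinsics': array([[401.0669178 ,   0.        , 278.54543929],
       [  0.        , 401.0669178 , 207.52719058],
       [  0.        ,   0.        ,   1.        ]]), 'dist': array([-0.02915439,  0.        ,  0.        ,  0.        ,  0.        ]), 'R': array([[ 0.80607239, -0.59172582,  0.01038505],
       [-0.29032291, -0.41065881, -0.86433324],
       [ 0.51571301,  0.69370015, -0.50281229]]), 't': array([-0.39642733,  0.23794614,  0.57416277])}
top {'intrinsics': array([[430.12532871,   0.        , 281.41363807],
       [  0.        , 430.12532871, 208.69535987],
       [  0.        ,   0.        ,   1.        ]]), 'dist': array([0.03642297, 0.        , 0.        , 0.        , 0.        ]), 'R': array([[-0.01239438, -0.99991768, -0.00331886],
       [-0.98810742,  0.01275659, -0.15323513],
       [ 0.15326485,  0.00138014, -0.98818418]]), 't': array([0.07604936, 0.58187833, 0.76111056])}
0.1 [0.26661323 0.59245887 0.40377137] [-3.13985462e+00 -5.47977199e-05  2.71884755e+00] 0.08531892768186596 0.1734
```

View pics/side0.png

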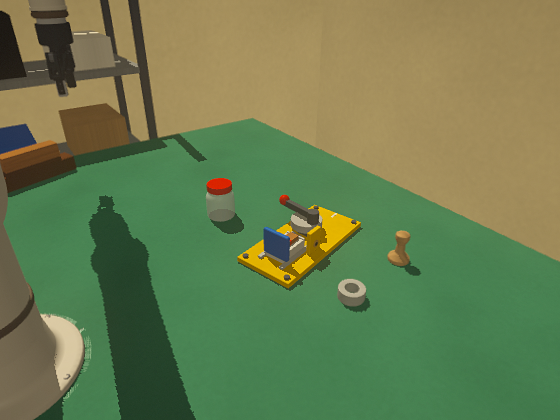

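View pics/top0.png

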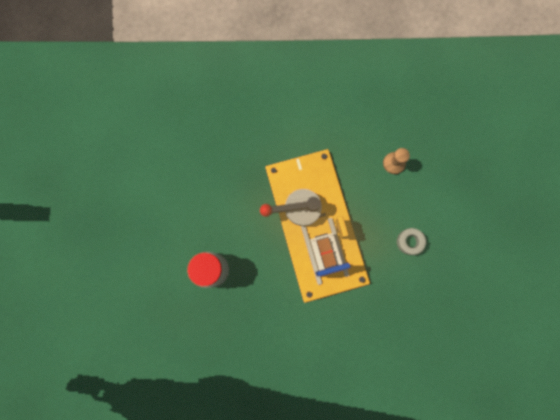

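The top view shows the plate corners at about (266,167), (329,150), (369,284) and (304,301), with the red ball at (265,210). The jar is at (207,270), the knob at (397,160) and the collar at (412,242). Next I'll fit the jig pose.

```bash
cat > h.py <<'E'
from cell import *
import cv2, numpy as np
from scipy.optimize import least_squares
def proj(n,P):
    c=camera_info(n); r,_=cv2.Rodrigues(c["R"])
    return cv2.projectPoints(np.array(P,float).reshape(-1,1,3),r,c["t"],c["intrinsics"],c["dist"])[0].reshape(-1,2)
def ray(n,uv,z):
    c=camera_info(n); u=cv2.undistortPoints(np.array([[uv]],float),c["intrinsics"],c["dist"])[0,0]
    d=c["R"].T@np.array([u[0],u[1],1]); o=-c["R"].T@c["t"]; return o+d*(z-o[2])/d[2]
def W(p,q):  # jig point -> world
    x,y,th=p; c,s=np.cos(th),np.sin(th); q=np.atleast_2d(q)
    return np.c_[x+c*q[:,0]-s*q[:,1], y+s*q[:,0]+c*q[:,1], q[:,2]]
def mask(im,lo,hi): return cv2.inRange(cv2.cvtColor(im,cv2.COLOR_RGB2HSV),lo,hi)
def redball(im,n):
    m=mask(im,(0,170,90),(6,255,255))|mask(im,(174,170,90),(179,255,255))
    k,l,s,c=cv2.connectedComponentsWithStats(m); return [(s[i,4],c[i].round(1).tolist()) for i in range(1,k) if s[i,4]>15]
E
python3 - <<'E'
from h import *
ims={n:cv2.imread(f"pics/{n}0.png")[:,:,::-1].copy() for n in ("side","top")}
m=mask(ims["top"],(18,150,80),(35,255,255)); 
m=cv2.morphologyEx(m,cv2.MORPH_CLOSE,np.ones((3,3)))
cs=max(cv2.findContours(m,0,2)[0],key=cv2.contourArea); h=cv2.convexHull(cs)
print(cv2.boxPoints(cv2.minAreaRect(h)), len(h))
quad=cv2.approxPolyDP(h,8,True).reshape(-1,2); print(quad)
# subpixel-ish refinement: fit hull outline to the projected plate
C=[[165,65,12],[165,-65,12],[-110,-65,12],[-110,65,12]]; C=np.array(C)/1000
pts=cs.reshape(-1,2).astype(float)
cam=camera_info("top")
wp=np.array([ray("top",p,0.012)[:2] for p in pts])
def f(p):
    c,s=np.cos(p[2]),np.sin(p[2]); d=wp-p[:2]; u=d@[c,s]-.0275; v=d@[-s,c]
    a=np.abs(u)-.1375; b=np.abs(v)-.065
    return np.maximum(a,b)+.0005
r=least_squares(f,[.6,-.06,.25],loss="soft_l1",f_scale=.002); p=r.x; print("pose",p,np.median(abs(r.fun)))
print("red top",redball(ims["top"],"top"),"side",redball(ims["side"],"side"))
pv=W(p,[.06,0,.056])[0]; print("pivot",pv)
for a in (.9,1,1.1,1.2,1.3,1.4,1.5,1.6,1.7,1.8,1.9):
    b=W(p,[.06+.088*np.cos(a),.088*np.sin(a),.056]); print(a,proj("top",b),proj("side",b))
for n in ims:
    o=ims[n][:,:,::-1].copy()
    for P in (W(p,C),W(p,C*[1,1,0])):cv2.polylines(o,[proj(n,P).round().astype(int)],True,(255,0,255),1)
    for q in ([.139,0,.012],[.161,0,.012],[.06,0,.064],[-.07,.03,.075],[-.07,-.03,.075]):
        cv2.circle(o,tuple(int(round(v)) for v in proj(n,W(p,q))[0]),1,(255,255,0),-1)
    x0,y0=(200,120) if n=="side" else (170,120)
    cv2.imwrite(f"pics/fit_{n}.png",cv2.resize(o[y0:y0+190,x0:x0+260],None,fx=3,fy=3,interpolation=cv2.INTER_NEAREST))
E
```

```text
[[264.69815 165.9434 ]
 [331.00003 147.00002]
 [370.0189  283.56604]
 [303.717   302.50946]] 17
[[328 150]
 [369 283]
 [304 301]
 [266 166]]
pose [ 0.53210308 -0.00549857  0.2603531 ] 0.0015118700239566967
red top [(np.int32(76), [264.8, 209.4]), (np.int32(839), [204.1, 269.0])] side [(np.int32(349), [219.1, 186.0]), (np.int32(59), [283.4, 198.7])]
pivot [0.59008102 0.00994673 0.056     ]
0.9 [[269.33220885 185.45843286]] [[302.00153262 194.9597964 ]]
1 [[267.70130318 189.81467223]] [[298.39933322 195.41260514]]
1.1 [[266.51687776 194.3206413 ]] [[294.91391611 196.04108643]]
1.2 [[265.79276169 198.93260402]] [[291.57343318 196.84196801]]
1.3 [[265.53840635 203.60535641]] [[288.40584315 197.81091819]]
1.4 [[265.75870477 208.29264032]] [[285.43883514 198.94248151]]
1.5 [[266.45385032 212.94758489]] [[282.69971819 200.23000541]]
1.6 [[267.61923935 217.52317258]] [[280.2152714  201.66556073]]
1.7 [[269.24542287 221.97272554]] [[278.01154973 203.23985953]]
1.8 [[271.31811136 226.25040701]] [[276.11364146 204.94217461]]
1.9 [[273.81823649 230.3117318 ]] [[274.54537448 206.76026567]]
```

View pics/fit_top.png

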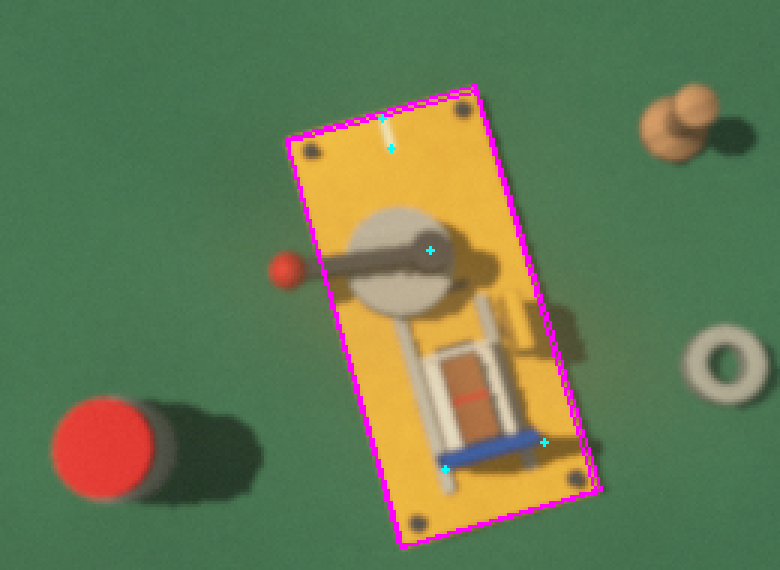

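View pics/fit_side.png

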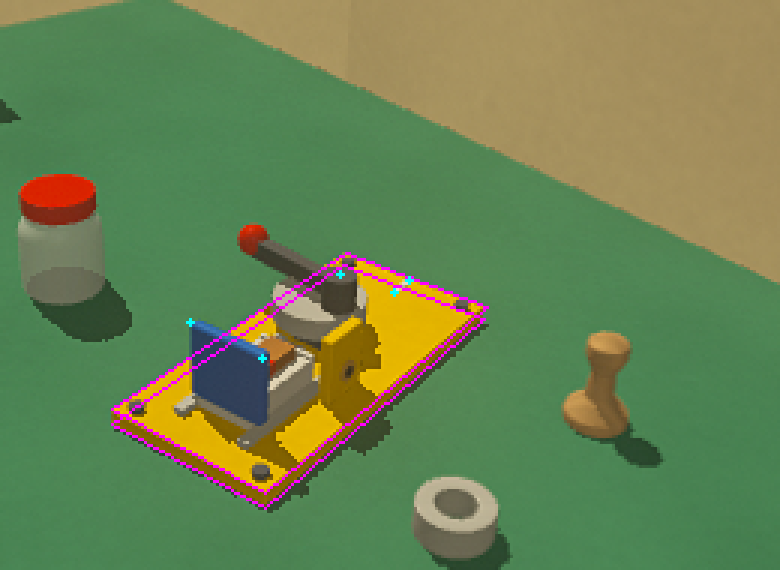

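The fit matches both views: white line, pivot and push plate all coincide. The cam angle is about 1.44 (1.42 from top, 1.47 from side). Next I'll plan the lever push and check IK.

```bash
cat >> h.py <<'E'
p=np.array([0.53210308,-0.00549857,0.2603531]); TH=p[2]
def ori(yaw): return [np.pi,0,(yaw+np.pi)%(2*np.pi)-np.pi]
def push_pose(a,gap,flip,zt,r=.057):
    # lever angle a; tool centre sits gap mm (tool half 11 + lever half 6 + clearance) on the ccw side
    d=.017+gap; e=np.array([np.cos(a),np.sin(a)]); n=np.array([-e[1],e[0]])
    q=np.array([.06,0])+r*e+d*n
    w=W(p,[q[0],q[1],zt+tips_ahead])[0]
    return w.tolist(), ori(TH+a-np.pi/2+flip*np.pi)
E
python3 - <<'E'
from h import *
print("jar",ray("top",[204.1,269],.085))
for fl in (0,1):
    for a in (1.44,.7,0): 
        P,o=push_pose(a,.015 if a>1 else 0,fl,.046); q=ik(P,o); print(fl,a,np.round(P,3),np.round(o,2),None if q is None else np.round(q,2))
for y in (TH,TH+np.pi): print(np.round(ik(W(p,[-.11,0,.035+tips_ahead])[0].tolist(),ori(y)),2))
E
```

```text
jar [0.47215588 0.20444566 0.085     ]
0 1.44 [0.551 0.062 0.219] [3.14 0.   0.13] [-0.31  0.56  0.19  1.93 -0.16  0.66 -1.46]
0 0.7 [0.609 0.066 0.219] [ 3.14  0.   -0.61] [-0.78  0.84  0.9   1.8  -0.83  0.92 -1.68]
0 0 [0.641 0.041 0.219] [ 3.14  0.   -1.31] [-0.89  1.23  1.35  1.73 -1.26  1.31 -2.12]
1 1.44 [0.551 0.062 0.219] [ 3.14  0.   -3.01] [ 0.08  0.57 -0.3   1.92  0.26  0.68  1.32]
1 0.7 [0.609 0.066 0.219] [3.14 0.   2.53] [-0.01  0.64 -0.19  1.78  0.17  0.74  0.67]
1 0 [0.641 0.041 0.219] [3.14 0.   1.83] [-0.07  0.67 -0.05  1.7   0.05  0.77  0.12]
[-0.18  0.42  0.23  2.24 -0.2   0.49 -1.11]
[ 0.22  0.43 -0.23  2.23  0.2   0.51  1.66]
```

```bash
python3 - <<'E'
from h import *
move_gripper(0.0)
P,o=push_pose(1.44,.015,1,.13); reach(P,o)
P,o=push_pose(1.44,.015,1,.046); movel(P,o,speed=.12)
s=state(); print(s["time"],s["finger_gap"],np.round(s["contact_force"],2),np.round(s["eef_pos"]-np.array(P),4))
cv2.imwrite("pics/t1.png",read_camera("top")[:,:,::-1]); cv2.imwrite("pics/s1.png",read_camera("side")[:,:,::-1])
a=cv2.imread("pics/t1.png")[120:310,170:430]; b=cv2.imread("pics/s1.png")[120:310,200:460]
cv2.imwrite("pics/c1.png",cv2.resize(np.vstack([a,b]),None,fx=1.55,fy=1.55))
E
```

```text
3.9 -0.00012298532917583136 [0.12 0.31 0.8 ] [0.0004 0.0002 0.0005]
```

View pics/c1.png

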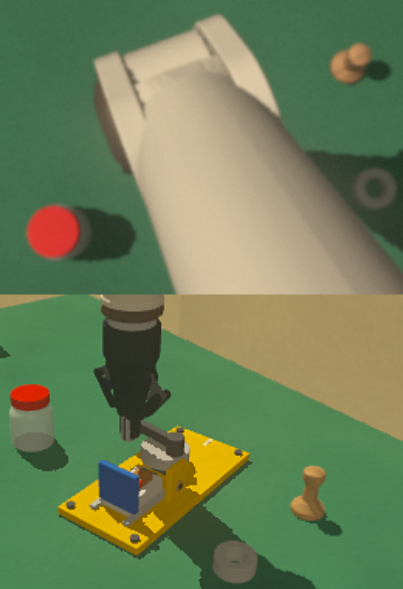

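The top view is blocked by the arm. The side view shows the closed tips beside the lever on its near (+y) side, about crop (127,432), clear of the jar. Next is pushing round the arc.

```bash
python3 - <<'E'
from h import *
for a in (1.44,1.25,1.05,.85,.65,.45,.3,.15,.0):
    P,o=push_pose(a,0,1,.046); movel(P,o,speed=.06)
    s=state(); f=np.array(s["contact_force"]); print(a,round(s["time"],2),np.round(f,1))
    if np.linalg.norm(f)>30: print("stop");break
cv2.imwrite("pics/s2.png",cv2.resize(read_camera("side")[120:310,200:460,::-1],None,fx=3,fy=3))
E
```

```text
1.44 4.4 [-0.6  0.1  0.1]
1.25 4.74 [-0.4  0.1  1. ]
1.05 5.09 [-0.8  0.  -0.5]
0.85 5.44 [-0.3  0.1 -0.5]
0.65 5.79 [-0.3 -0.2 -0.4]
0.45 6.14 [ 0.1  0.1 -0.7]
0.3 6.44 [-0.5  0.6 -0.3]
0.15 6.74 [-0.5  0.  -0.5]
0.0 7.04 [ 0.1 -0.  -0.6]
```

View pics/s2.png

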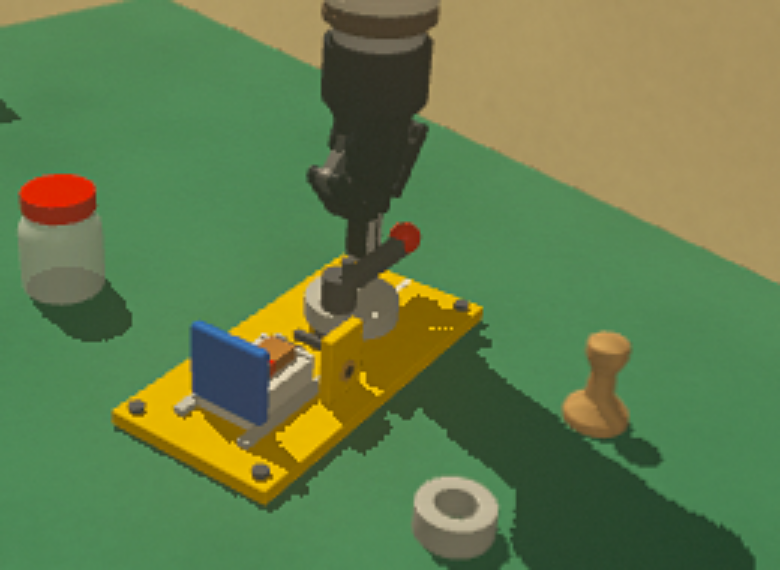

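The lever has swung round, with the ball at crop (404,238) above the white line. I'll back off, move behind the slide and measure the angle.

```bash
python3 - <<'E'
from h import *
P,o=push_pose(0,.02,1,.046); movel(P,o,speed=.1)
P,o=push_pose(0,.02,1,.14); movel(P,o,speed=.2)
yw=TH+np.pi
reach(W(p,[-.112,0,.14+tips_ahead])[0].tolist(),ori(yw))
im=read_camera("side"); top=read_camera("top")
print(state()["time"],redball(im,"side"),redball(top,"top"))
for a in (-.3,-.2,-.1,0,.1,.2,.3):
    b=W(p,[.06+.088*np.cos(a),.088*np.sin(a),.056]); print(a,proj("top",b),proj("side",b))
cv2.imwrite("pics/c3.png",cv2.resize(np.hstack([top[120:310,170:430,::-1],im[120:310,200:460,::-1]]),None,fx=1.53,fy=1.53))
E
```

```text
9.5833 [(np.int32(354), [219.1, 185.9]), (np.int32(55), [335.1, 197.8])] [(np.int32(85), [299.4, 158.5]), (np.int32(841), [204.1, 269.0])]
-0.3 [[313.84236686 157.35898788]] [[343.92867328 203.0967963 ]]
-0.2 [[309.16591355 157.46929981]] [[341.16148259 201.54032197]]
-0.1 [[304.52778573 158.03179469]] [[338.16578411 200.12184894]]
0 [[299.9720489  159.04128165]] [[334.9702426 198.8505463]]
0.1 [[295.54207847 160.48853519]] [[331.60379907 197.73429223]]
0.2 [[291.28020867 162.3603548 ]] [[328.09552654 196.77974992]]
0.3 [[287.22738392 164.63964929]] [[324.47452553 195.99243971]]
```

View pics/c3.png

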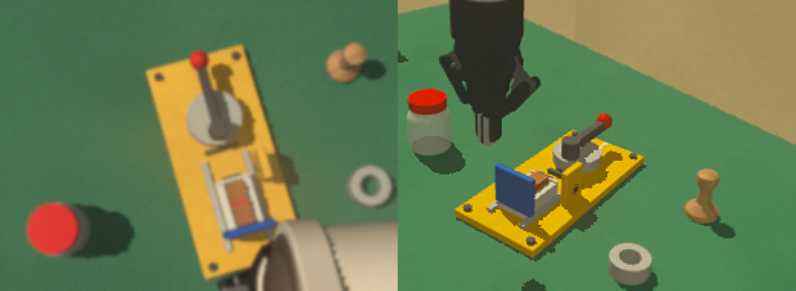

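Both cameras put the cam within about 0.02 rad of 0, with the lever over the white line and the slide still back. Next I'll push the slide, watching the force.

```bash
python3 - <<'E'
from h import *
yw=TH+np.pi; o=ori(yw); ux=np.array([np.cos(TH),np.sin(TH)])
g=lambda x,z=.04: W(p,[x,0,z+tips_ahead])[0].tolist()
movel(g(-.112),o,speed=.12)
movel(g(-.083),o,speed=.05)
f0=np.array(state()["contact_force"])[:2]@ux
movel(g(-.052),o,speed=.03)
x=-.052
while x<-.036:
    x+=.001; movel(g(x),o,speed=.02); dwell(.05)
    s=state(); f=np.array(s["contact_force"])[:2]@ux-f0
    print(round(x,3),round(s["time"],2),round(f,1),np.round((W(p,[0,0,0])[0][:2]-np.array(s["eef_pos"][:2]))@ux,4))
    if f<-12: break
im=read_camera("side"); cv2.imwrite("pics/s4.png",cv2.resize(im[120:310,200:460,::-1],None,fx=3,fy=3))
E
```

```text
-0.051 12.78 -2.3 0.051
-0.05 13.08 -2.5 0.0499
-0.049 13.38 -1.3 0.0489
-0.048 13.68 -2.2 0.0479
-0.047 13.98 -2.3 0.047
-0.046 14.28 -1.5 0.0459
-0.045 14.58 -2.8 0.0449
-0.044 14.88 -2.1 0.044
-0.043 15.18 -4.8 0.0435
-0.042 15.48 -7.5 0.0432
-0.041 15.78 -9.4 0.0429
-0.04 16.08 -11.2 0.0426
-0.039 16.38 -13.6 0.0423
```

View pics/s4.png

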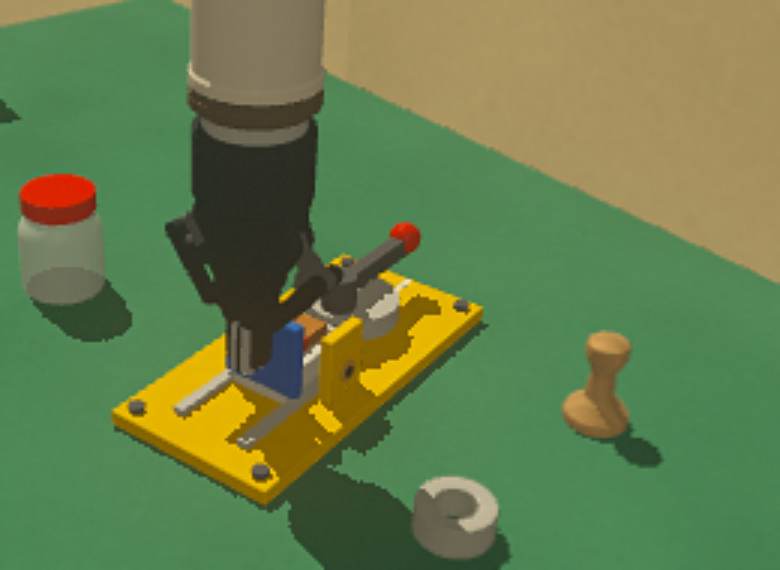

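The force rises sharply at x = -43.5 mm, against an expected -44 mm for the stop, so the slide is home. Now I'll back off and check.

```bash
python3 - <<'E'
from h import *
o=ori(TH+np.pi)
g=lambda x,z=.04: W(p,[x,0,z+tips_ahead])[0].tolist()
movel(g(-.085),o,speed=.06); movel(g(-.13,.16),o,speed=.15)
reach([.35,-.3,.4],o)
ims={n:read_camera(n) for n in("side","top")}
print(state()["time"],redball(ims["side"],0),redball(ims["top"],0),state()["contact_force"])
out=[]
for n,(x0,y0) in (("top",(170,120)),("side",(200,120))):
    im=ims[n][:,:,::-1].copy()
    c=cv2.resize(im[y0:y0+190,x0:x0+260],None,fx=2.2,fy=2.2,interpolation=cv2.INTER_CUBIC)
    for d in (0,.037):
        for y in (.03,-.03):
            q=proj(n,W(p,[-.07+d,y,.075]))[0]; cv2.circle(c,tuple(((q-[x0,y0]+.5)*2.2).round().astype(int)),2,(255,255,0) if d else (255,0,255),-1)
    out.append(c)
cv2.imwrite("pics/end.png",cv2.resize(np.vstack(out),None,fx=.71,fy=.71,interpolation=cv2.INTER_AREA))
E
```

```text
19.525 [(np.int32(349), [219.1, 186.0])] [(np.int32(85), [299.4, 158.5]), (np.int32(839), [204.2, 269.0])] [ 1.0116984  -0.19778743 -0.41812754]
```

View pics/end.png

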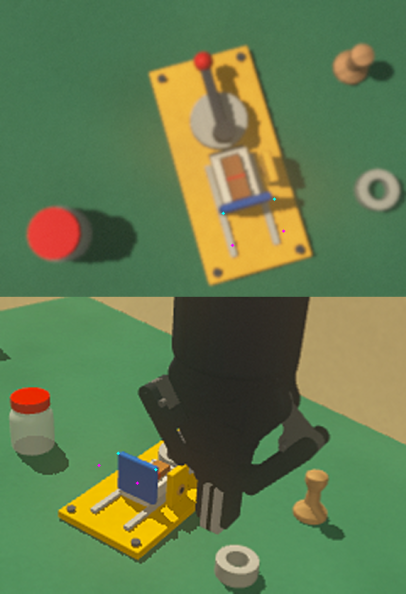

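The plate's rear edge sits on the 37 mm markers in both views. The lever is over the white line (ball at 299,158, unchanged), the blank is in the cradle and the bystanders are where they stood. The robot is clear, so I'm handing in.

```bash
python3 -c "
from cell import *
print(hand_in())"
```

```text
the job is handed in; nothing more can be done
None
```

The job is handed in: the cam is at its low point and the slide is home against its stop. It took about 19.5 s of the 42 s allowed. `hand_in()` reports no verdict, so the result rests on my own checks.

- **Cam:** I pushed the lever round with the closed fingertips from about 1.44 rad. Both cameras then put it within about 0.02 rad of 0, with the slide still back. After the slide push, the top camera showed it unmoved; in that last check the gripper hid the lever ball from the side camera.
- **Slide:** I pushed the blue plate forward at about 2.5 N until the force rose to 13.6 N at the stop. The rise came within about 1 mm of the expected position. The final pictures show the plate at the 37 mm marks in both views.
- **Blank, bystanders and robot:** By eye, the blank lies in the cradle and the knob and collar are where they stood. The jar's measured image position was unchanged. The robot is well clear of everything.

No check failed or disagreed.

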